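Open the dosing pot's locked twist cap

TASK

Open the squat, wide dosing pot for filling: fold its keeper strip outward, out of the cap bar's way, turn the cap counter-clockwise by its bar until it comes up against its stop, then tip the hinged lid with the cap back until it lies fully open. Do this without disturbing the tall pot, which stays locked shut, or the things standing around.

Things in the scene. Friction and masses are not known exactly. Their poses are not given: they have to be found in the camera images.
- squat_pot: The squat, wide stainless dosing pot to open: round body 156 mm across, bolted down. Origin: centre of its underside on the table; z up along the neck's axis; +x points to the lid hinge, -x to the keeper. Two curved steel claws at its +y and -y sides (40 to 56 mm from the axis, top 134 mm above the table) hook over the cap's ears.
- squat_pot_rim (a point): Centre of the squat pot's neck rim, on the axis, 112 mm above the table. Above it when shut: lid plate 0 to 8 mm, aluminium cap disc (72 mm across, two ears out to 46 mm from the axis) 8 to 18 mm, 24 mm stem, black bar 38 to 60 mm. Bar: straight across the axis, 132 mm long, 12 mm thick, overhanging the disc at both ends.
- squat_pot_bar_end (a point): On the squat pot's cap bar, at its end near the keeper: upper edge of the end face, middle of the 12 mm thickness; 66 mm from the axis, 60 mm above the rim when shut.
- squat_pot_keeper_top (a point): Middle of the top edge of the squat pot's keeper, an upright steel strip 8 mm thick, 16 mm wide (26 mm in the top 22 mm). Upright it spans x -60 to -52 mm, y -18 to -2 mm of the pot's frame and its top is 92 mm above the rim; pivot parallel to y at x -60 mm, 12 mm below the rim.
- squat_pot_keeper (a joint): Squat pot's keeper, rad: 0 upright, in the bar's way; grows to 1.5 as its top folds outward (to the pot's -x) and down. Stays where left up to about 0.1; from about 0.2 it falls open by itself; a push of under 1 N. Upright it stops the bar after about 0.1 rad of turn.
- squat_pot_cap (a joint): Squat pot's twist cap with bar, rad: 0 shut, grows counter-clockwise seen from above to a stop at 1.75. The bar's end near the keeper lies at 170 deg + value from the pot's +x (counter-clockwise), so at the stop the bar lies along the pot's y. Ears are free of the claws from about 1.3. Light friction (0.06 N m); stays where left.
- squat_pot_lid (a joint): Squat pot's hinged lid that carries the cap, rad: 0 shut, grows as it tips up and over to the pot's +x, stop at 1.9. Axis parallel to the pot's y at x 58 mm, 8 mm below the rim. Held shut by the claws until the cap is turned. Weighs 0.24 kg with cap: with the bar along y, about 4 N on the bar towards +x tips it; move along its arc (up and over), a flat push may bind. Past 1.3 it falls open.
- tall_pot: The tall, slim dosing pot, to be left alone: round body 116 mm across, bolted down, rim 180 mm above the table, the same cap, bar and keeper on top (keeper's top at 272 mm). Origin: centre of its underside; z up; +x to its lid hinge, -x to its keeper.
- tall_pot_keeper (a joint): The tall pot's keeper strip, rad, as on the squat pot; to be left at 0.
- tall_pot_cap (a joint): The tall pot's twist cap, rad, as on the squat pot; to be left at 0.
- tall_pot_lid (a joint): The tall pot's lid, rad, as on the squat pot; to be left at 0.
- bowl: Small stainless bowl, 84 mm across the rim, 40 mm high, standing behind and between the pots. Bystander; origin: centre of its underside.
- pack_tray: Clear packing tray 90 x 75 x 25 mm in front of the pots. Bystander; origin: centre of its underside.
- steel_tray: Stainless tray 220 x 170 x 40 mm, at the left. Bystander; origin: centre of its underside.
- jug: Blue plastic jug 100 mm across, 85 mm high, at the right. Bystander; origin: centre of its underside.
- spray: White plastic jar 64 mm across, 150 mm high, back left. Bystander; origin: centre of its underside.
- scoop: Steel spoon lying at the right. Bystander; origin: centre of its underside.
- pack_tray2: Second clear packing tray 90 x 75 x 25 mm, behind the pots. Bystander; origin: centre of its underside.
Not all that is in view belongs to the job. Leave any purple or red look-alike of the squat_pot alone.

How it is judged:
By the outcome, as a careful person would: the job done as asked, in the order asked, and still so for the second after the job is handed in, with the robot touching nothing.
It also fails if it takes over 54 s, if anything falls off the work surface, if the arm or the gripper's body presses on something with over 40 N, if the wrist force passes 120 N, or if a joint passes its speed limit or range.

ROBOT

A 6-joint arm with a two-finger parallel gripper is mounted at the origin on the work surface. World frame = base frame: x ahead of the robot, y to its left, z up, the work surface at z = 0. Lengths are in m, angles in rad, forces in N, time in s.
With the tool pointing down it reaches from about 0.35 to 0.775 m from the base axis. Payload 5.5 kg.
Tool frame: the origin (TCP) lies midway between the tips of the shut fingers; the grasp point (between the pads) lies 19 mm behind it; z points along the fingers, y is the line along which they close (so a half turn about z gives the same grasp; the last joint's range is limited). The gripper opens to 85 mm and grips with 20 to 120 N. Pads are 22 mm wide; open, the fingers measure 114 mm over their backs; the gripper's body (76 mm by 85 mm) begins 54 mm behind the grasp point. The pads swing forward as they close: fully open they stand 13 mm farther back than shut.
Start: joints at [-1.35, 0.313, 0.046, 1.304, 0, 1.431], TCP at [0.203, -0.538, 0.231] pointing down, gripper open.
Joint ranges: [-2.76, 2.76], [-0.86, 1.69], [-1.03, 1.26], [-2.2, 2.34], [-1.47, 1.5], [-3.14, 3.14]. Speed limits (rad/s): [2.57, 2.57, 3.14, 3.14, 3.14, 3.14].

INTERFACE

Orientations are given as a unit quaternion [w, x, y, z].
In Python, from workcell import env gives the robot as it stands.
- The arm moves only by the tool move_arm, never from a script. Its argument "targets" is a list of rows, each a list of 3 entries, a list of its own where there are three numbers: the shift along the tool's x, y, z in mm, then the turn, a rotation vector about the tool's x, y, z in units of 10 degrees (1.0 is 10 degrees), then the closure, from -1 (fully open) to 1 (shut). In form: [[[dx, dy, dz], [ax, ay, az], gripper], ...]. A call has 1 to 5 rows; each row is the pose to reach, as a shift and turn from the pose commanded when the call began, along the tool's axes at that moment; what a row does not reach only later rows make up. A row lasts 1/8 s, in which the tool goes at most 62.5 mm and 10.7 degrees, less where a joint would pass 70% of its speed; a pose out of reach is approached as far as the arm can. A call with a gripper value outside its range is refused whole. The fingers move at their own pace and stop on an object; "squeeze" is the grip in N (left out, the last holds). Time passes only in rows, so rows that repeat a pose let the fingers close. It gives the time, the measured TCP pose, the force, the opening and the grip force at its end, in the units of the state.
- env.get_state(): the state, without advancing time (a new reading comes with each control period).
- env.read_camera(name): name is "side" or "top"; returns a dict with "pixels" (400x640x3 uint8, red, green, blue), "fovy" (degrees; the focal length in pixels is half the picture's height over the tangent of half this angle, whatever the lens; pixels are square), "cx", "cy" (the principal point, pixels), "extrinsics" (4x4, takes a point from world to camera coordinates). Camera axes: x right, y up, looking along -z (the intrinsics and any distortion apply to the point x, -y, -z); pixel columns grow to the right and rows downward; lengths in m; the calibration is good to about 2 mm. A picture is of the moment at which its call begins. There is no depth.
- env.hand_in(): hands the job in; it is judged then, once.
Trained networks look in a picture, given as the dict that the camera call returned (one of the last four; its "shot" number tells which), for a name from the list of things; names that differ only in an ending like _2 or _b are one class to them, and where a whole thing is asked for, a point or a joint stands for the part that bears it (a point fixed in the world has none). Each returns a list of dicts, best first, with "confidence" (0 to 1); they miss things now and then, are a little off and sometimes report something else, mostly with a low value. They report only what shows in the picture. A call takes as long as a camera call. They do not tell look-alikes from the thing itself.
- env.spot_in(thing, picture): "centre" ([x, y, z] in m, in world coordinates, good to about 4 mm: the middle of the surface that is visible of it).
- env.regions_of(thing, picture): "mask" (400x640 bool, what is visible of it).
- env.landmark_of(thing, picture): "centre" ([x, y, z] in m, in world coordinates, good to about 4 mm: a listed point, or the origin of a listed thing).
The state is a dict: "clock": time; "joint_pos": joint angles; "qvel": joint speeds; "tau": joint torques, N m; "tcp_pos": TCP position; "orientation": TCP orientation; "wrist_force": force on the tool from outside, world axes, zero at the start; "ft_torque": the same for the moment, N m; "finger_gap": finger opening in m; "grip_force": force on a finger pad.
Only numpy, scipy, OpenCV 4.12 (cv2) and the standard library are available. Lean on these libraries where they do the work, as an engineer would, in place of code of your own. Each camera call takes 0.05 s, during which the arm holds its last target. There are 200 camera calls.

## Working session

There is one attempt and no reset: what is moved stays moved. The work goes in short steps, Python scripts to look and compute and a tool call to move; the robot and the scene stay as the last step left them, time stands still between calls to the robot, and variables do not carry over. Pictures are saved under pics/ and viewed, at most 10 in all, crops included, and the job is handed in when it is done.

Besides the shell and the picture viewer there is one more tool, called after "Call:" by a JSON object that holds its "method" and its "body". move_arm: Moves the arm, as the interface text tells. Its arguments: {"type":"object","properties":{"targets":{"type":"array","items":{"type":"array"}},"squeeze":{"type":"number"}},"required":["targets"]}

```bash
mkdir -p pics; ls; cat > h.py <<'E'
import numpy as np,cv2
from workcell import env
from scipy.spatial.transform import Rotation as R
def save(p,n): cv2.imwrite('pics/'+n,p['pixels'][:,:,::-1])
def proj(p,X):
    X=np.atleast_2d(X);T=np.array(p['extrinsics']);c=X@T[:3,:3].T+T[:3,3]
    f=200/np.tan(np.radians(p['fovy'])/2)
    return np.c_[p['cx']+f*c[:,0]/-c[:,2],p['cy']-f*c[:,1]/-c[:,2]]
def ray(p,u,v,z):
    T=np.array(p['extrinsics']);f=200/np.tan(np.radians(p['fovy'])/2)
    d=T[:3,:3].T@np.array([(u-p['cx'])/f,-(v-p['cy'])/f,-1]);o=-T[:3,:3].T@T[:3,3]
    return o+d*(z-o[2])/d[2]
E
python3 - <<'E'
from h import *
ps={n:env.read_camera(n) for n in('side','top')}
for n,p in ps.items():
    save(p,n+'1.png');print(n,p['fovy'],p['cx'],p['cy'],[k for k in p if k not in('pixels',)],p.get('distortion'))
    print(np.round(-np.array(p['extrinsics'])[:3,:3].T@np.array(p['extrinsics'])[:3,3],3))
    for t in ['squat_pot','squat_pot_rim','squat_pot_bar_end','squat_pot_keeper_top','tall_pot','bowl','pack_tray','pack_tray2','spray','jug','steel_tray']:
        for d in env.landmark_of(t,p)[:2]: print(t,np.round(d['centre'],3),round(d['confidence'],2),np.round(proj(p,d['centre'])[0]))
s=env.get_state();print(s['orientation'],s['tcp_pos'],s['clock'])
E
```

```text
pics
side 48.40779464180193 323.96028905443353 203.37235497416546 ['fovy', 'cx', 'cy', 'extrinsics', 'shot'] None
[-0.17   1.012  0.852]
squat_pot [0.34  0.155 0.002] 0.75 [347. 286.]
squat_pot [ 0.588 -0.163  0.001] 0.68 [334. 215.]
squat_pot_rim [ 0.208 -0.413  0.112] 0.96 [462. 186.]
squat_pot_rim [ 0.585 -0.156  0.108] 0.68 [333. 190.]
squat_pot_bar_end [ 0.524 -0.187  0.167] 0.93 [353. 175.]
squat_pot_bar_end [ 0.147 -0.415  0.171] 0.72 [482. 175.]
squat_pot_keeper_top [ 0.158 -0.432  0.205] 0.6 [482. 163.]
squat_pot_keeper_top [ 0.542 -0.198  0.203] 0.54 [350. 164.]
tall_pot [ 0.546  0.152 -0.003] 0.89 [291. 264.]
tall_pot [ 0.755  0.185 -0.   ] 0.69 [235. 248.]
bowl [0.45  0.    0.003] 0.55 [342. 248.]
pack_tray [0.756 0.187 0.003] 0.87 [234. 247.]
pack_tray [ 0.448 -0.001  0.002] 0.64 [343. 248.]
pack_tray2 [0.756 0.187 0.003] 0.87 [234. 247.]
pack_tray2 [ 0.448 -0.001  0.002] 0.64 [343. 248.]
spray [0.684 0.387 0.002] 0.87 [204. 289.]
jug [ 0.654 -0.406  0.004] 0.96 [352. 184.]
steel_tray [ 0.475  0.428 -0.003] 0.56 [248. 328.]
top 50.456158335704224 319.23783610460714 198.2
[... 392 characters left out ...]
79. 261.]
squat_pot_keeper_top [ 0.158 -0.431  0.203] 0.52 [450. 297.]
squat_pot_keeper_top [ 0.275 -0.219  0.203] 0.47 [385. 259.]
tall_pot [ 0.555  0.153 -0.003] 0.58 [279. 181.]
bowl [0.688 0.004 0.002] 0.81 [318. 147.]
pack_tray [ 0.753  0.188 -0.004] 0.94 [270. 130.]
pack_tray [0.449 0.    0.001] 0.63 [318. 209.]
pack_tray2 [ 0.753  0.188 -0.004] 0.94 [270. 130.]
pack_tray2 [0.449 0.    0.001] 0.63 [318. 209.]
spray [0.686 0.388 0.   ] 0.92 [218. 146.]
jug [ 0.653 -0.402  0.002] 0.68 [424. 158.]
jug [0.449 0.002 0.002] 0.44 [318. 209.]
steel_tray [ 0.481  0.425 -0.   ] 0.7 [206. 200.]
[4.55546005e-05 9.83777206e-01 1.79394554e-01 1.98776909e-05] [ 0.20298934 -0.53802423  0.23131706] 1.2
```

View pics/side1.png

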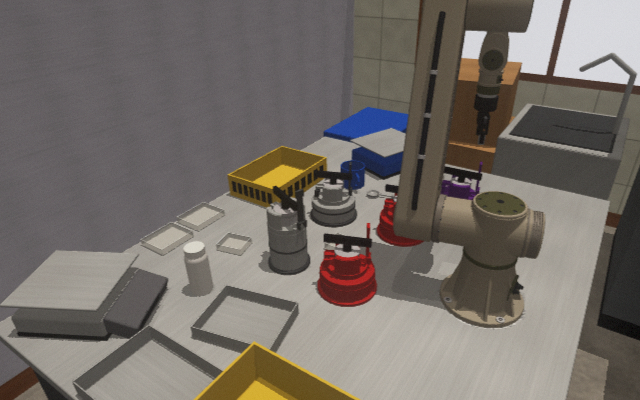

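View pics/top1.png

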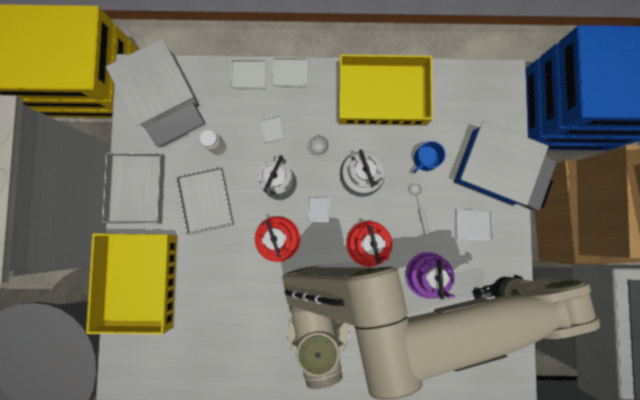

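Stainless squat pot is at about (362,172) in top and (333,200) in side; the red pots at (277,238) and (369,243) and the purple one at (430,275) are look-alikes. Next I'll refine its pose.

```bash
python3 - <<'E'
from h import *
acc={}
for i in range(3):
  for n in('side','top'):
    p=env.read_camera(n)
    for t in ['squat_pot','squat_pot_rim','squat_pot_bar_end','squat_pot_keeper_top']:
        for d in env.landmark_of(t,p):
            c=np.array(d['centre'])
            if np.hypot(c[0]-.585,c[1]+.16)<.12: acc.setdefault((t,n),[]).append(c)
    if i==0:
        x,y=(365,172) if n=='top' else (335,185)
        acc[n]=p; im=p['pixels'][y-40:y+40,x-50:x+50,::-1]
        cv2.imwrite(f'pics/c_{n}.png',cv2.resize(im,None,fx=7,fy=7,interpolation=cv2.INTER_CUBIC))
for k,v in acc.items():
    if isinstance(k,tuple): print(k,len(v),np.round(np.mean(v,0),4),np.round(np.std(v,0),4))
E
cd pics; python3 -c "
import cv2,numpy as np
a=cv2.imread('c_top.png');b=cv2.imread('c_side.png');cv2.imwrite('cc.png',cv2.resize(np.vstack([a,b]),None,fx=.53,fy=.53) if 0 else np.hstack([cv2.resize(a,(400,320)),cv2.resize(b,(400,320))]))"
```

```text
('squat_pot', 'side') 3 [ 0.5881 -0.1601 -0.0024] [0.0009 0.0016 0.0008]
('squat_pot_rim', 'side') 4 [ 0.571  -0.1664  0.1232] [0.0264 0.0101 0.0279]
('squat_pot_bar_end', 'side') 2 [ 0.5247 -0.1859  0.1713] [0.0014 0.0001 0.0003]
('squat_pot_keeper_top', 'side') 4 [ 0.5368 -0.1958  0.1964] [0.0067 0.0053 0.0158]
('squat_pot', 'top') 3 [ 5.840e-01 -1.583e-01 -3.000e-04] [0.0009 0.0024 0.002 ]
('squat_pot_rim', 'top') 3 [ 0.5889 -0.1559  0.1089] [0.0013 0.0013 0.0012]
('squat_pot_bar_end', 'top') 3 [ 0.527  -0.1871  0.1682] [0.001  0.0013 0.0007]
('squat_pot_keeper_top', 'top') 3 [ 0.54   -0.2005  0.2054] [0.0015 0.0004 0.0011]
```

View pics/cc.png

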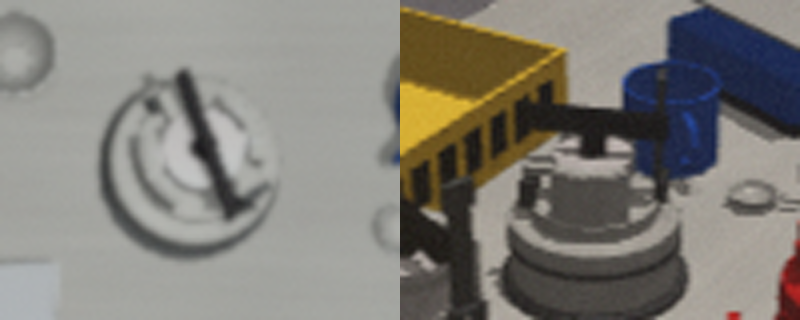

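Top crop: bar runs from about (361,150) to its keeper end at (374,186), with the keeper just beside it at about (377,181). Next: fit the pose.

```bash
python3 - <<'E'
from h import *
p=env.read_camera('top');s=env.read_camera('side')
a=ray(p,360.75,150,.172);b=ray(p,374,186,.172);print('pix bar',a,b,np.hypot(*(a-b)[:2]),np.degrees(np.arctan2(*(b-a)[1::-1]))%360-170,(a+b)/2)
loc=np.array([[0,0],[0,0],[0,0],[66*np.cos(np.radians(170)),66*np.sin(np.radians(170))],[66*np.cos(np.radians(170)),66*np.sin(np.radians(170))],[-56,-10],[-56,-10]])/1e3
w=np.array([[.5881,-.1601],[.584,-.1583],[.5889,-.1559],[.5247,-.1859],[.527,-.1871],[.5405,-.198],[.54,-.2005]])
L=loc-loc.mean(0);W=w-w.mean(0)
th=np.arctan2((L[:,0]*W[:,1]-L[:,1]*W[:,0]).sum(),(L*W).sum());c,q=np.cos(th),np.sin(th)
t=w.mean(0)-np.array([[c,-q],[q,c]])@loc.mean(0);print(t,np.degrees(th))
print(w-(loc@np.array([[c,q],[-q,c]])+t))
pts=np.array([[-65,11.5,172],[65,-11.5,172],[-56,-10,204],[0,0,172],[-56,-10,112]])/1e3
pw=np.c_[pts[:,:2]@np.array([[c,q],[-q,c]])+t,pts[:,2]]
print(proj(p,pw),proj(s,pw))
E
```

```text
pix bar [ 0.64304934 -0.14212969  0.172     ] [ 0.5196427  -0.18744808  0.172     ] 0.13146464923301088 30.164657106882174 [ 0.58134602 -0.16478889  0.172     ]
[ 0.58538932 -0.15948847] 33.00875050464991
[[ 2.71068482e-03 -6.11532841e-04]
 [-1.38931518e-03  1.18846716e-03]
 [ 3.51068482e-03  3.58846716e-03]
 [ 6.00659246e-05 -6.14000103e-04]
 [ 2.36006592e-03 -1.81400010e-03]
 [-3.37609315e-03  3.81299365e-04]
 [-3.87609315e-03 -2.11870064e-03]]
[[373.35391863 184.53690035]
 [358.29554566 149.07180957]
 [378.57956955 177.63082842]
 [365.79601169 166.7367133 ]
 [374.80911001 181.2986943 ]] [[352.34144703 174.427969  ]
 [314.90838604 172.00786117]
 [349.57283456 163.39729609]
 [333.48920833 173.20914133]
 [349.3414044  186.94363538]]
```

```bash
cat > g.py <<'E'
# usage: python3 g.py  x,y,z,yaw[,tilt]  (pot frame mm / tool-x yaw deg in pot frame / tilt deg about pot y: tool body leans to +x) -> rows
import sys
from h import *
C=np.array([584,-161,0.]);P=R.from_euler('z',32,degrees=True)
s=env.get_state();T=R.from_quat(np.roll(s['orientation'],-1));x0=np.array(s['tcp_pos'])*1e3
print('t',round(s['clock'],2),'pot',np.round(P.inv().apply(x0-C),1),'toolx yaw',np.round(np.degrees(np.arctan2(*(P.inv()*T).as_matrix()[1::-1,0])),1),'F',np.round(P.inv().apply(s['wrist_force']),1),'q',np.round(s['joint_pos'],2))
for a in sys.argv[1:]:
    v=[float(i) for i in a.split(',')]+[0]
    D=P*R.from_euler('y',v[4],degrees=True)*R.from_euler('z',v[3],degrees=True)*R.from_euler('x',180,degrees=True)
    print(a,np.round(T.inv().apply(P.apply(v[:3])+C-x0),1).tolist(),np.round(np.degrees((T.inv()*D).as_rotvec())/10,2).tolist())
E
python3 g.py -- -25,-10,255,0 2>/dev/null || python3 g.py " -25,-10,255,0"  " -25,-10,185,0"  " -80,-10,185,0"
```

```text
t 2.8 pot [-522.9 -117.8  231.3] toolx yaw -11.3 F [-0.4  0.4 -0.3] q [-1.35  0.31  0.05  1.3   0.    1.43]
t 2.8 pot [-522.9 -117.8  231.3] toolx yaw -11.3 F [-0.4  0.4 -0.3] q [-1.35  0.31  0.05  1.3   0.    1.43]
 -25,-10,255,0 [467.0, -203.5, -23.7] [0.0, 0.0, -1.13]
 -25,-10,185,0 [467.0, -203.5, 46.3] [0.0, 0.0, -1.13]
 -80,-10,185,0 [413.1, -192.7, 46.3] [0.0, 0.0, -1.13]
```

Call:
{"method": "move_arm", "body": {"targets": [[[40, -18, -24], [0, 0, 0], 1], [[95, -42, -24], [0, 0, -0.3], 1], [[150, -66, -24], [0, 0, -0.6], 1], [[205, -90, -24], [0, 0, -0.9], 1], [[260, -114, -24], [0, 0, -1.13], 1]]}}

```text
clock: 3.42
tcp_pos: [0.4072, -0.3382, 0.2556]
orientation: [0.0, 0.961, 0.276, 0.0]
wrist_force: [0.6, -0.8, -0.8]
finger_gap: 0.0001
grip_force: 0.0
```

```bash
python3 g.py " -25,-10,255,0"
```

```text
t 3.42 pot [-243.8  -56.6  255.6] toolx yaw 0.0 F [ 0.1 -1.  -0.8] q [-0.84  0.22 -0.02  1.33  0.    1.74]
 -25,-10,255,0 [218.9, -46.5, 0.6] [0.01, -0.0, 0.0]
```

Call:
{"method": "move_arm", "body": {"targets": [[[55, -12, 0], [0, 0, 0], 1], [[110, -24, 0], [0, 0, 0], 1], [[165, -35, 0], [0, 0, 0], 1], [[219, -46, 0], [0, 0, 0], 1], [[219, -46, 20], [0, 0, 0], 1]]}}

```text
clock: 4.05
tcp_pos: [0.5708, -0.1819, 0.2362]
orientation: [0.001, 0.961, 0.278, 0.002]
wrist_force: [-0.5, -0.5, 0.1]
finger_gap: 0.0001
grip_force: 0.0
```

```bash
python3 g.py " -25,-10,185,0"; python3 - <<'E'
from h import *
p=env.read_camera('side');save(p,'s2.png')
x,y=335,175
a=cv2.resize(p['pixels'][y-40:y+40,x-50:x+50,::-1],(500,400),interpolation=cv2.INTER_CUBIC)
cv2.imwrite('pics/c2.png',a)
E
```

```text
t 4.05 pot [-22.3 -10.8 236.2] toolx yaw 0.3 F [-0.7 -0.2  0.1] q [-0.44  0.36  0.12  1.33  0.    2.14]
 -25,-10,185,0 [-2.8, -0.9, 51.2] [0.02, -0.01, 0.03]
```

View pics/c2.png

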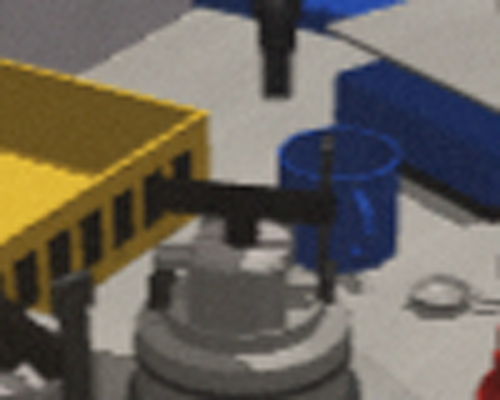

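The closed fingertips are at (277,97) in the crop, above the pot and inside the keeper top at (327,140). I'll lower them and push outward.

Call:
{"method": "move_arm", "body": {"targets": [[[-2, -1, 30], [0, 0, 0], 1], [[-2, -1, 51], [0, 0, 0], 1], [[-20, -1, 51], [0, 0, 0], 1], [[-40, -1, 51], [0, 0, 0], 1], [[-62, -1, 51], [0, 0, 0], 1]]}}

```text
clock: 4.72
tcp_pos: [0.5132, -0.218, 0.1856]
orientation: [0.001, 0.961, 0.275, 0.001]
wrist_force: [0.6, 0.5, -0.3]
finger_gap: -0.0001
grip_force: 0.0
```

```bash
python3 g.py " -50,45,225,-10"; python3 - <<'E'
from h import *
p=env.read_camera('side')
x,y=335,175
a=cv2.resize(p['pixels'][y-40:y+40,x-50:x+50,::-1],(500,400),interpolation=cv2.INTER_CUBIC)
cv2.imwrite('pics/c3.png',a)
E
```

```text
t 4.72 pot [-90.2 -10.9 185.6] toolx yaw -0.1 F [ 0.8  0.1 -0.3] q [-0.55  0.29 -0.09  1.18 -0.    2.04]
 -50,45,225,-10 [40.2, -55.8, -39.4] [0.01, -0.0, 0.99]
```

View pics/c3.png

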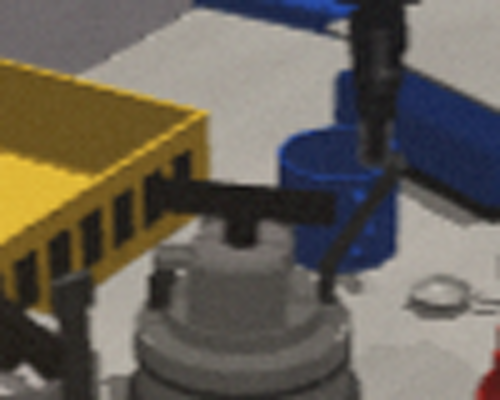

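Keeper is past tipping, leaning from (327,295) to (395,165) in the crop. Next I'll go round the bar's clockwise side.

```bash
python3 g.py " -90,-10,220,0" " -42,44,220,0" " -42,44,140,0"; python3 - <<'E'
import numpy as np
for f in range(170,276,10):
    a=np.radians(f);u=np.array([np.cos(a),np.sin(a)]);t=np.array([-u[1],u[0]]);h=11*abs(u[1])+14.5*abs(u[0])
    print(f,np.round(50*u-(6+h)*t-[-42,44],0)*[1,-1])
E
```

```text
t 4.78 pot [-92.6 -10.6 185.6] toolx yaw -0.2 F [-1.8  0.5 -0.3] q [-0.55  0.29 -0.09  1.18 -0.    2.04]
 -90,-10,220,0 [2.5, -0.5, -34.4] [0.01, 0.01, -0.02]
 -42,44,220,0 [50.4, -54.7, -34.5] [0.01, 0.01, -0.02]
 -42,44,140,0 [50.5, -54.8, 45.5] [0.01, 0.01, -0.02]
170 [-3. 13.]
180 [-8. 23.]
190 [-11.  31.]
200 [-13.  39.]
210 [-13.  48.]
220 [-12.  58.]
230 [-8. 67.]
240 [-3. 76.]
250 [ 5. 84.]
260 [14. 90.]
270 [25. 94.]
```

Call:
{"method": "move_arm", "body": {"targets": [[[-2, 0, 0], [0, 0, 0], 1], [[0, 0, -35], [0, 0, 0], 1], [[25, -28, -35], [0, 0, 0], 1], [[48, -55, -35], [0, 0, 0], 1], [[48, -55, -10], [0, 0, 0], 1]]}}

```text
clock: 5.4
tcp_pos: [0.5279, -0.143, 0.1966]
orientation: [0.002, 0.961, 0.277, 0.002]
wrist_force: [0.6, -0.8, -0.1]
finger_gap: 0.0001
grip_force: 0.0
```

```bash
python3 g.py " -42,44,140,0"; python3 - <<'E'
from h import *
p=env.read_camera('side')
x,y=335,175
a=cv2.resize(p['pixels'][y-40:y+40,x-50:x+50,::-1],(500,400),interpolation=cv2.INTER_CUBIC)
cv2.imwrite('pics/c4.png',a)
E
```

```text
t 5.4 pot [-38.1  45.  196.6] toolx yaw 0.2 F [ 0.1 -1.  -0.1] q [-0.41  0.27 -0.1   1.2   0.    2.17]
 -42,44,140,0 [-4.1, 0.7, 56.6] [0.02, -0.02, 0.02]
```

View pics/c4.png

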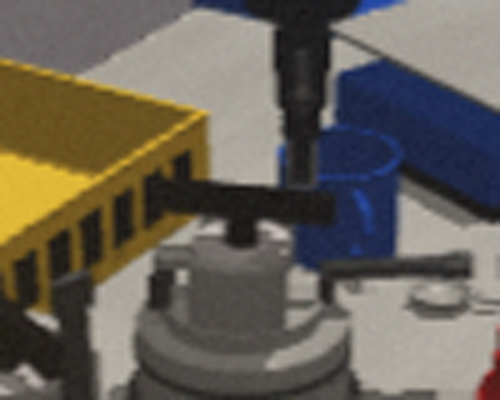

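Keeper lies fully folded, from (320,270) to (470,262). I'll descend beside the bar and start the sweep.

Call:
{"method": "move_arm", "body": {"targets": [[[-4, 0, 28], [0, 0, 0], 1], [[-4, 0, 56], [0, 0, 0], 1], [[-7, 13, 56], [0, 0, 0], 1], [[-12, 23, 56], [0, 0, 0], 1], [[-15, 31, 56], [0, 0, 0], 1]]}}

```text
clock: 6.08
tcp_pos: [0.5305, -0.18, 0.1397]
orientation: [0.001, 0.961, 0.275, 0.001]
wrist_force: [0.8, 2.1, -0.2]
finger_gap: -0.0003
grip_force: 0.9
```

```bash
python3 g.py " -42,44,140,0"
```

```text
t 6.08 pot [-55.4  12.2 139.7] toolx yaw -0.1 F [ 1.8  1.3 -0.2] q [-0.47  0.33 -0.16  1.08  0.    2.11]
 -42,44,140,0 [13.4, -31.8, -0.4] [0.01, -0.01, -0.01]
```

Call:
{"method": "move_arm", "body": {"targets": [[[0, 7, 0], [0, 0, 0], 1], [[0, 16, 0], [0, 0, 0], 1], [[1, 26, 0], [0, 0, 0], 1], [[5, 35, 0], [0, 0, 0], 1], [[10, 44, 0], [0, 0, 0], 1]]}}

```text
clock: 6.7
tcp_pos: [0.5618, -0.2112, 0.1381]
orientation: [0.0, 0.961, 0.275, -0.0]
wrist_force: [-0.6, 1.9, -0.4]
finger_gap: 0.0002
grip_force: 0.8
```

```bash
python3 g.py " -37,-40,140,0" " -28,-46,140,0" " -17,-50,140,0" " -14,-51,140,0"
```

```text
t 6.7 pot [-45.4 -30.8 138.1] toolx yaw -0.0 F [ 0.5  2.  -0.4] q [-0.49  0.4  -0.06  1.11 -0.    2.09]
 -37,-40,140,0 [8.4, 9.2, -1.9] [-0.0, 0.0, -0.0]
 -28,-46,140,0 [17.4, 15.2, -1.9] [-0.0, 0.0, -0.0]
 -17,-50,140,0 [28.4, 19.2, -1.9] [-0.0, 0.0, -0.0]
 -14,-51,140,0 [31.4, 20.2, -1.9] [-0.0, 0.0, -0.0]
```

Call:
{"method": "move_arm", "body": {"targets": [[[8, 9, -2], [0, 0, 0], 1], [[17, 16, -2], [0, 0, 0], 1], [[24, 20, -2], [0, 0, 0], 1], [[29, 22, -2], [0, 0, 0], 1], [[29, 22, -2], [0, 0, 0], 1]]}}

```text
clock: 7.32
tcp_pos: [0.5968, -0.2145, 0.1407]
orientation: [0.0, 0.961, 0.275, -0.001]
wrist_force: [-6.4, -1.8, 3.1]
finger_gap: -0.0002
grip_force: 3.0
```

```bash
python3 g.py " -17,-53,140,0"; python3 - <<'E'
from h import *
im=[]
for n,(x,y) in dict(side=(335,185),top=(365,172)).items():
    p=env.read_camera(n);im.append(cv2.resize(p['pixels'][y-40:y+40,x-40:x+40,::-1],(400,400),interpolation=cv2.INTER_CUBIC))
    for d in env.landmark_of('squat_pot_bar_end',p):
        c=np.array(d['centre'])
        if np.hypot(c[0]-.584,c[1]+.161)<.12:
            r=c[:2]-[.584,-.161];print(n,c,d['confidence'],np.degrees(np.arctan2(r[1],r[0]))%360-32)
cv2.imwrite('pics/c5.png',np.hstack(im))
E
```

```text
t 7.33 pot [-17.5 -52.2 140.7] toolx yaw -0.0 F [-6.4  1.9  3.1] q [-0.47  0.47  0.05  1.15 -0.    2.11]
 -17,-53,140,0 [0.5, 0.8, 0.7] [0.0, 0.02, -0.0]
side [ 0.6184 -0.2188  0.1693] 0.77 268.75923396546887
side [ 0.5859 -0.1617  0.1107] 0.16 307.7751405688319
```

View pics/c5.png

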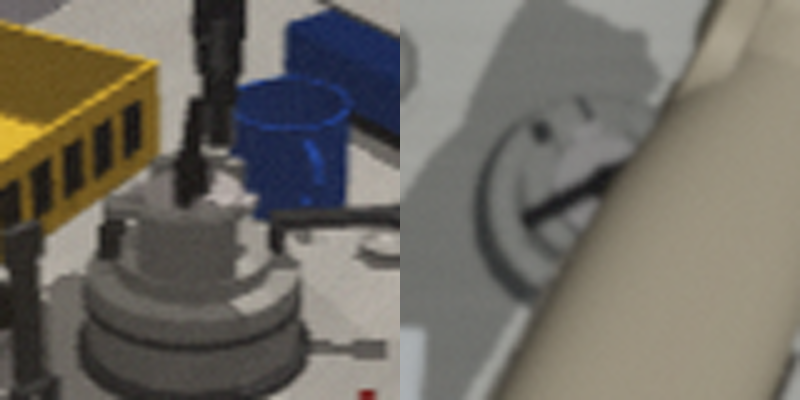

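The cap is at its stop: bar at 269°, with a 6 N reaction. Next I'll tip the lid along its arc.

Call:
{"method": "move_arm", "body": {"targets": [[[7, 2, -8], [0, 0, 0], 1], [[15, 4, -15], [0, 0, 0], 1], [[23, 5, -22], [0, 0, 0], 1], [[32, 5, -27], [0, 0, 0], 1], [[42, 5, -31], [0, 0, 0], 1]]}}

```text
clock: 8.15
tcp_pos: [0.637, -0.196, 0.1718]
orientation: [0.001, 0.961, 0.275, 0.0]
wrist_force: [0.2, -1.3, -0.4]
finger_gap: -0.0003
grip_force: 0.6
```

```bash
python3 g.py " 35,-57,174,0" " 45,-57,175,0" " 55,-57,175,0" " 65,-57,174,0" " 75,-57,171,0"; python3 - <<'E'
from h import *
im=[]
for n,(x,y) in dict(side=(335,185),top=(365,172)).items():
    p=env.read_camera(n);im.append(cv2.resize(p['pixels'][y-40:y+40,x-40:x+40,::-1],(400,400),interpolation=cv2.INTER_CUBIC))
cv2.imwrite('pics/c6.png',np.hstack(im))
E
```

```text
t 8.15 pot [ 26.4 -57.7 171.8] toolx yaw -0.0 F [-0.6 -1.2 -0.4] q [-0.42  0.51  0.2   1.26 -0.    2.16]
 35,-57,174,0 [8.6, -0.7, -2.2] [0.01, -0.0, -0.0]
 45,-57,175,0 [18.6, -0.8, -3.2] [0.01, -0.0, -0.0]
 55,-57,175,0 [28.6, -0.8, -3.2] [0.01, -0.0, -0.0]
 65,-57,174,0 [38.6, -0.8, -2.2] [0.01, -0.0, -0.0]
 75,-57,171,0 [48.6, -0.8, 0.8] [0.01, -0.0, -0.0]
```

View pics/c6.png

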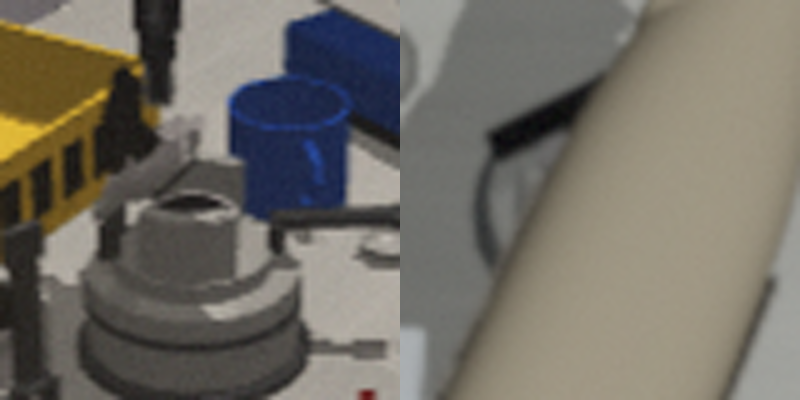

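The lid is up about 40–45°: disc edge at (180,140) and the neck mouth shows at (200,205). I'll continue the arc.

Call:
{"method": "move_arm", "body": {"targets": [[[9, 0, -2], [0, 0, 0], 1], [[19, 0, -3], [0, 0, 0], 1], [[29, 0, -3], [0, 0, 0], 1], [[39, 0, -2], [0, 0, 0], 1], [[49, 0, 1], [0, 0, 0], 1]]}}

```text
clock: 8.88
tcp_pos: [0.6782, -0.1696, 0.1702]
orientation: [0.0, 0.961, 0.276, 0.0]
wrist_force: [0.0, -0.1, -0.0]
finger_gap: 0.0002
grip_force: 0.1
```

```bash
python3 g.py " 92,-57,166,0"
```

```text
t 8.88 pot [ 75.3 -57.2 170.2] toolx yaw -0.0 F [-0.  -0.1 -0. ] q [-0.36  0.58  0.31  1.3   0.    2.22]
 92,-57,166,0 [16.6, -0.2, 4.2] [0.0, -0.0, -0.0]
```

Call:
{"method": "move_arm", "body": {"targets": [[[9, 0, 2], [0, 0, 0], 1], [[17, 0, 4], [0, 0, 0], 1], [[17, 0, 4], [0, 0, 0], 1], [[17, 15, -40], [0, 0, 0], 1], [[0, 40, -80], [0, 0, 0], 1]]}}

```text
clock: 9.5
tcp_pos: [0.6986, -0.203, 0.251]
orientation: [-0.0, 0.961, 0.277, -0.0]
wrist_force: [1.5, -0.2, 0.5]
finger_gap: 0.0002
grip_force: 0.0
```

```bash
python3 g.py " -60,-140,260,0"; python3 - <<'E'
from h import *
im=[]
for n,(x,y) in dict(side=(325,185),top=(365,162)).items():
    p=env.read_camera(n);im.append(cv2.resize(p['pixels'][y-40:y+40,x-40:x+40,::-1],(400,400),interpolation=cv2.INTER_CUBIC))
cv2.imwrite('pics/c7.png',np.hstack(im))
E
```

```text
t 9.5 pot [ 74.9 -96.4 251. ] toolx yaw 0.1 F [ 1.2 -0.9  0.5] q [-0.39  0.65  0.62  1.55  0.    2.19]
 -60,-140,260,0 [-135.0, 43.4, -8.9] [-0.01, 0.0, 0.01]
```

View pics/c7.png

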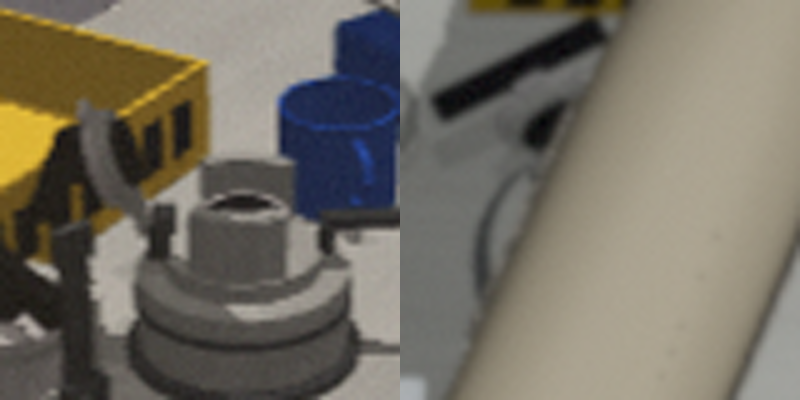

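The lid has fallen open: it stands at (110,150), tipped past the hinge, and the neck mouth is clear. I'll back off and check the final state.

Call:
{"method": "move_arm", "body": {"targets": [[[-20, 50, -10], [0, 0, 0], 1], [[-60, 90, -10], [0, 0, 0], 1], [[-110, 120, -10], [0, 0, 0], 1], [[-160, 150, -10], [0, 0, 0], 1], [[-160, 150, -10], [0, 0, 0], 1]]}}

```text
clock: 10.22
tcp_pos: [0.6392, -0.4208, 0.2591]
orientation: [-0.0, 0.962, 0.272, -0.001]
wrist_force: [0.1, 1.1, 0.2]
finger_gap: 0.0002
grip_force: 0.0
```

```bash
python3 - <<'E'
from h import *
P=R.from_euler('z',32,degrees=True)
def L2W(th,cap,pts):
    a=np.radians(170)+cap;r=[]
    for s,y,z in pts: # along bar, across, z
        v=np.array([s*np.cos(a)-y*np.sin(a),s*np.sin(a)+y*np.cos(a),z])-[58,0,104]
        r.append(P.apply(R.from_rotvec([0,th,0]).apply(v)+[58,0,104])+[584,-161,0])
    return np.array(r)/1e3
for n in('side','top'):
    p=env.read_camera(n);save(p,'f_'+n+'.png')
    for t in('squat_pot_bar_end','squat_pot_keeper_top','tall_pot','bowl','jug','pack_tray'):
        for d in env.landmark_of(t,p)[:4]:
            if d['confidence']>.4:print(n,t,np.round(d['centre'],3),round(d['confidence'],2))
    print(n,'pred bar ends th1.9',proj(p,L2W(1.9,1.75,[(66,0,172),(-66,0,172)])),'th1.6',proj(p,L2W(1.6,1.75,[(66,0,172),(-66,0,172)])))
    print('end',L2W(1.9,1.75,[(66,0,172)]))
    x,y=(325,185) if n=='side' else (365,162)
    q=cv2.resize(p['pixels'][y-40:y+40,x-40:x+40,::-1],(400,400),interpolation=cv2.INTER_CUBIC)
    m=q if n=='side' else np.hstack([m,q])
cv2.imwrite('pics/c8.png',m);print(env.get_state()['clock'])
E
```

```text
side squat_pot_bar_end [ 0.742 -0.156  0.134] 0.79
side squat_pot_bar_end [ 0.148 -0.414  0.169] 0.71
side squat_pot_bar_end [0.275 0.129 0.171] 0.6
side squat_pot_keeper_top [ 0.448 -0.246  0.112] 0.62
side squat_pot_keeper_top [0.297 0.12  0.207] 0.47
side squat_pot_keeper_top [ 0.16  -0.433  0.203] 0.43
side tall_pot [ 0.551  0.153 -0.002] 0.97
side jug [ 0.65  -0.402  0.002] 0.94
side pack_tray [ 0.753  0.186 -0.001] 0.87
side pred bar ends th1.9 [[295.75033321 174.128854  ]
 [292.44530072 191.10189537]] th1.6 [[299.08899076 168.39336149]
 [296.06580582 185.05444949]]
end [[ 0.73854868 -0.14225219  0.13661   ]]
top squat_pot_bar_end [ 0.146 -0.412  0.167] 0.89
top squat_pot_bar_end [0.275 0.135 0.176] 0.85
top squat_pot_bar_end [ 0.745 -0.155  0.134] 0.82
top squat_pot_keeper_top [0.295 0.116 0.207] 0.54
top squat_pot_keeper_top [ 0.448 -0.247  0.112] 0.51
top squat_pot_keeper_top [ 0.161 -0.433  0.204] 0.44
top tall_pot [0.552 0.151 0.   ] 0.95
top bowl [ 0.689  0.004 -0.002] 0.61
top jug [ 0.649 -0.403  0.   ] 0.69
top pack_tray [ 0.45  -0.003  0.001] 0.75
top pack_tray [ 0.755  0.185 -0.004] 0.56
top pred bar ends th1.9 [[359.82196659 125.36826057]
 [327.83375774 144.40715393]] th1.6 [[362.52345885 126.83806791]
 [330.0528351  146.23873239]]
end [[ 0.73854868 -0.14225219  0.13661   ]]
10.925
```

View pics/c8.png

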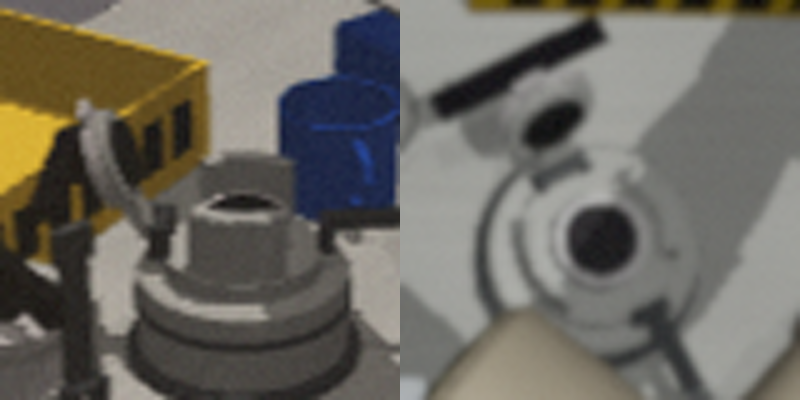

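The state checks out. The lid is at its stop: bar end measured at z 0.134, predicted 0.137. The keeper is down and the bystanders read where they started, so I'm handing in.

```bash
python3 -c "
from workcell import env
print(env.hand_in())"
```

```text
the job is handed in; nothing more can be done
None
```

I opened the squat pot and handed the job in at about 11 s of the 54 s allowed: keeper folded out, cap turned to its stop, lid tipped fully open. In the final pictures the tall pot, bowl, jug and packing trays read where they started; I did not re-measure the steel tray, spray or scoop, but the arm's path kept clear of them.

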